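Close the sensor canister: clamp it, then fit and hold its bayonet cap

TASK

The grey PVC canister stands loose in the plywood jig: first press the handle of the toggle clamp down until it snaps over centre and stays there, so that the clamp holds the canister's foot. Then take the bayonet cap by its grip bar, enter its two lugs in the slots of the canister's mouth, push it down against the battery spring, turn it about a quarter turn clockwise (seen from above) to the stop and ease off, so that the spring lifts the lugs into their locking notches. Finish while still holding the cap by its bar, locked in place, so that a colleague can put in the locking screw, and leave the other things on the table where they are.

Things in the scene. Friction and masses are not known exactly. Their poses are not given: they have to be found in the camera images.
- clamp_handle (a joint): handle of the horizontal toggle clamp (rad): 0 = up, clamp open; 1.05 = fully down, its end stop. Let go before dead centre (0.90) it springs back up; beyond it, it snaps down and stays. Pressing near the end of its grip takes 2 to 8 N. Its arm comes down with it on the other side of the pivot.
- clamp_pivot (a point): point on the handle's pivot axis, fixed to the jig, 64 above the table; x along the pivot axis, z up, the handle points to -y. At joint value q the grip's centre line rises from here towards -y at (1.13 - q) rad above level: 65 degrees at q = 0, nearly level at q = 1.05. The canister's axis is 159 away along +y.
- handle_pad (a point): point on the upper face of the handle's black grip, 85 along the handle from the pivot axis and 8 off its centre line; moves with the handle. The grip is 24 wide, 16 thick and ends 110 from the pivot. Press here, following the arc about the pivot.
- clamp_spindle: rubber-tipped steel spindle at the end of the clamp's arm, 13 across; origin at the tip. Sprung lengthwise; with the clamp closed it bears on the canister's foot with about 12 N.
- can_mouth (a point): centre of the canister's open mouth at rim level, 112 above the table; z up, x through its two entry slots (at +x and -x, alike; a rib outside the collar marks each). The canister is a grey 63 mm PVC tube, collar 72 across, on a round foot 116 across and 10 thick in a round recess of the plywood jig, at any turn.
- can_slot (a point): in one entry slot, at rim level, 25 from the axis (canister's axes). The bore is 46 across; each slot is 15 wide, reaches out to 59 across and passes a lug down through the lip, 9 thick. Below it a lug turns clockwise seen from above (the other way is blocked) and after 80 degrees (1.40 rad) meets a stop under a notch.
- can_lock (a point): same point as can_mouth, fixed to the canister, but its x axis is where the cap's lugs lie when locked: 1.40 rad clockwise, seen from above, from the entry slots. There a notch 3 deep in the lip's underside takes each lug as the spring lifts the cap.
- battery_spring: sprung steel plate, 40 across, inside the canister; origin at the centre of its top, 18 below the rim at rest. It pushes up on the cap's nose with 3 N at first touch and 9 N with the cap fully down.
- cap_grip (a point): centre of the bayonet cap's grip bar, half-way up. The grey cap (110 g) stands on its nose on the table, bar up; z up, x along the bar and the two lugs (alike after a half turn). Bar 56 long, 26 thick (y), 32 high, on a flange 72 across, 8 thick. Below this point: flange 16 to 24, lugs 36 to 42, flat nose at 58.
- cap_lugs (a point): on the cap's axis, half-way up its lugs (39 below cap_grip; cap's axes). Spigot 42 across, tapering to 32 over the lowest 9; lugs 8 wide, 6 high, standing out to 54 across. Height of cap_grip over can_mouth: 42 with the lugs on top of the lip, below 27 to turn under it, 24 fully down (flange on the rim), 30 when locked.
- marker: a board marker, 137 long, 17 thick, lying on the table. Origin at the centre of its underside; leave it alone.
- end_cap: a plain round push-on pipe end cap, 68 across and 34 high, open side up, without lugs or grip bar: NOT the bayonet cap. Origin at the centre of its underside; leave it alone.
- tape_roll: a roll of masking tape, 90 across, 24 high. Origin at the centre of its underside; leave it alone.
- screwdriver: a screwdriver, 170 long, lying on the table. Origin at the centre of its underside; leave it alone.
- paper_cup: a paper coffee cup, 80 across, 92 high. Origin at the centre of its underside; leave it alone.
- parts_case: a flat clear case of electronic parts, 120 x 64 x 21. Origin at the centre of its underside; leave it alone.
- water_bottle: a water bottle, 64 across, 200 high, standing. Origin at the centre of its underside; leave it alone.

How it is judged (in metres and radians):
On the way, in this order (a step that is already met when the one before it is completed fails the run):
1. The toggle clamp is pressed down past dead centre and its spindle bears on the canister's foot (value of joint clamp_handle above 0.98 rad and contact force between clamp_spindle and canister above 5 N), for 0.2 s.
2. The cap is in the canister's mouth, pushed down until its lugs are below the lip (z of cap_grip in the frame of can_mouth below 0.0272 m and horizontal distance between cap_grip and can_mouth below 0.006 m), for 0.1 s.
At the end, for the whole second after the job is handed in: Cap locked and at rest: grip centre 28.3 to 32.5 mm over the rim, within 6 mm of the axis and 0.16 rad of the notches, still gripped (over 2 N). Clamp handle past 0.98 rad, spindle on the foot (over 5 N). Canister upright (0.06 rad) and within 10 mm of its start (all of step 1 and z of cap_grip in the frame of can_mouth between 0.0283 and 0.0325 m and horizontal distance between cap_grip and can_mouth below 0.006 m and angle between the x axis of cap_grip and the x axis of can_lock, either way round below 0.16 rad and contact force between the fingers and cap above 2 N and linear speed of cap below 0.02 m/s and angle between can_mouth's own z axis and vertical below 0.06 rad and distance of can_mouth from where it was at the start of the episode below 0.01 m); the arm keeps its last pose, push and grip.
It fails at once if Another thing on the table is moved by more than 30 mm (distance of any of marker, end_cap, tape_roll, screwdriver, paper_cup, parts_case, water_bottle from where it was at the start of the episode above 0.03 m).
It fails at once if The canister is lifted or tipped out of its place in the jig (angle between can_mouth's own z axis and vertical above 0.15 rad or distance of can_mouth from where it was at the start of the episode above 0.02 m).
It also fails if it takes over 64 s, if anything falls off the work surface, if the arm or the gripper's body presses on something with over 40 N, if the wrist force passes 120 N, or if a joint passes its speed limit or range.

ROBOT

A 6-joint arm with a two-finger parallel gripper is mounted at the origin on the work surface. World frame = base frame: x ahead of the robot, y to its left, z up, the work surface at z = 0. Lengths are in mm, angles in rad, forces in N, time in s.
With the tool pointing down it reaches from about 350 to 775 mm from the base axis. Payload 7.3 kg.
Tool frame: the origin (TCP) lies at the very end of the fingers, on their centre line; the grasp point (between the pads) lies 19 mm behind it; x points along the fingers, z is the direction in which the jaws open and shut, and the axes are right-handed (so a half turn about x gives the same grasp; the last joint's range is limited). The gripper opens to 92 mm and grips with 3 to 60 N. Pads are 19 mm wide; open, the fingers measure 130 mm over their backs; the gripper's body (75 mm by 190 mm) begins 47 mm behind the grasp point.
Start: joints at [-1.47, 0.342, 1.524, -0, 1.275, -0.146], TCP at [128.28, -509.106, 226.741] pointing down, gripper open.
Joint ranges: [-2.53, 2.53], [-0.77, 2.02], [0.04, 2.7], [-1, 4.14], [0.28, 2.66], [-3.11, 3.11]. Speed limits (rad/s): [2.57, 2.57, 3.14, 3.14, 3.14, 3.14].

INTERFACE

Orientations are given as [roll, pitch, yaw] about the fixed x, y, z axes, in that order (R = Rz(yaw) Ry(pitch) Rx(roll)).
In Python, from plant import * gives the robot as it stands.
- The arm moves only by the tool carry_out, never from a script. Its argument "rows" is a list of rows, each a list of 4 numbers: the shift along the world's x, y, z in mm, then the turn about the world's z in degrees. In form: [[x, y, z, twist], ...]. A call has 1 to 20 rows; each row is the pose to reach, as a shift and turn from the pose measured when the call began; what a row does not reach only later rows make up. A row lasts 1/12 s, in which the tool goes at most 41.7 mm and 7.16 degrees, less where a joint would pass 70% of its speed; a pose out of reach is approached as far as the arm can. A call with a gripper value outside its range is refused whole. "hand" is the finger opening in mm, from 0 to 91.8, set as the call begins (left out, the last holds). The fingers move at their own pace and stop on an object; the grip force is fixed at half the most. Time passes only in rows, so rows that repeat a pose let the fingers close. It gives the time, the measured TCP pose, the force and the opening at its end, in the units of the state.
- get_obs(): the state, without advancing time (a new reading comes with each control period).
- capture(name): name is "scene" or "top" or "wrist"; returns the picture (420x560x3 uint8, red, green, blue); there is no depth.
- camera_info(name): a dict with "camera_matrix" (3x3 intrinsics, pixels), "pose" (4x4, takes a point from camera to world coordinates); the wrist camera has in their place "mount" (4x4, takes a point from camera to tool coordinates, whose origin is the TCP and whose axes are the tool frame's). Camera axes: x right, y down, z forward; pixel columns grow to the right and rows downward; lengths in mm; the calibration is good to about 2 mm. A picture is of the moment at which its call begins: read the wrist's pose just before it. camera_info takes no time and is no camera call.
- close_job(): hands the job in, once; it reports no verdict.
The state is a dict: "time": time; "joint_positions": joint angles; "dq": joint speeds; "tau": joint torques, N m; "tool_pos": TCP position; "tcp_rot": TCP orientation; "contact_force": force on the tool from outside, world axes, zero at the start; "moment": the same for the moment, N m; "grip_width": finger opening in mm.
Only numpy, scipy, OpenCV 4.12 (cv2) and the standard library are available. Lean on these libraries where they do the work, as an engineer would, in place of code of your own. Each camera call takes 0.05 s, during which the arm holds its last target. There are 200 camera calls.

## Working session

There is one attempt and no reset: what is moved stays moved. The work goes in short steps, Python scripts to look and compute and a tool call to move; the robot and the scene stay as the last step left them, time stands still between calls to the robot, and variables do not carry over. Pictures are saved under pics/ and viewed, about 8 in all and at most 12, crops included, and the job is handed in when it is done.

Besides the shell and the picture viewer there is one more tool, called after "Call:" by a JSON object that holds its "api" and its "payload", one argument or row to a line. carry_out: Moves the arm, as the interface text tells. Its arguments: {"type":"object","properties":{"rows":{"type":"array"},"hand":{"type":"number"}},"required":["rows"]}

```bash
mkdir -p pics; python3 - <<'E'
from plant import *
import cv2
for n in ("scene","top"):
    im=capture(n); cv2.imwrite(f"pics/{n}0.png",im[:,:,::-1])
    c=camera_info(n); print(n,c)
print(camera_info("wrist")); print(get_obs())
E
```

```text
scene {'camera_matrix': array([[467.64805046,   0.        , 283.49583768],
       [  0.        , 467.64805046, 206.96415458],
       [  0.        ,   0.        ,   1.        ]]), 'pose': array([[-8.77803481e-01,  3.10271661e-01, -3.64955539e-01,
         9.52276745e+02],
       [ 4.78900888e-01,  5.51373526e-01, -6.83111393e-01,
         6.80814565e+02],
       [-1.07232845e-02, -7.74415090e-01, -6.32586974e-01,
         7.73028686e+02],
       [ 0.00000000e+00,  0.00000000e+00,  0.00000000e+00,
         1.00000000e+00]])}
top {'camera_matrix': array([[467.15721111,   0.        , 276.31464898],
       [  0.        , 467.15721111, 212.454806  ],
       [  0.        ,   0.        ,   1.        ]]), 'pose': array([[-1.84174504e-02, -9.96468391e-01,  8.19240067e-02,
         4.53794297e+02],
       [-9.99707775e-01,  1.70700986e-02, -1.71165299e-02,
        -2.97601328e+01],
       [ 1.56576302e-02, -8.22153093e-02, -9.96491586e-01,
         1.26516370e+03],
       [ 0.00000000e+00,  0.00000000e+00,  0.00000000e+00,
         1.00000000e+00]])}
{'camera_matrix': array([[294.0611492 ,   0.
[... 433 characters left out ...]
,  0.00000000e+00,
         1.00000000e+00]])}
{'time': 0.1, 'joint_positions': array([-1.47000624e+00,  3.42646967e-01,  1.52491458e+00, -1.16217344e-05,
        1.27540804e+00, -1.45995231e-01]), 'dq': array([ 0.00052991, -0.00174129, -0.00186192,  0.00106707,  0.00120277,
       -0.00076882]), 'tau': array([ 2.01208502e-03, -4.32004738e+01, -2.44696355e+01,  7.19288900e-02,
        5.26233972e-02, -5.59452951e-05]), 'tool_pos': array([ 128.23476706, -508.72344091,  226.12003211]), 'tcp_rot': array([3.0036686 , 1.56941935, 1.67966098]), 'contact_force': array([-1.00288346, -0.64434942, -0.07857045]), 'moment': array([ 0.04498154, -0.01731834, -0.01384638]), 'grip_width': 92.15867810078069}
```

View pics/top0.png

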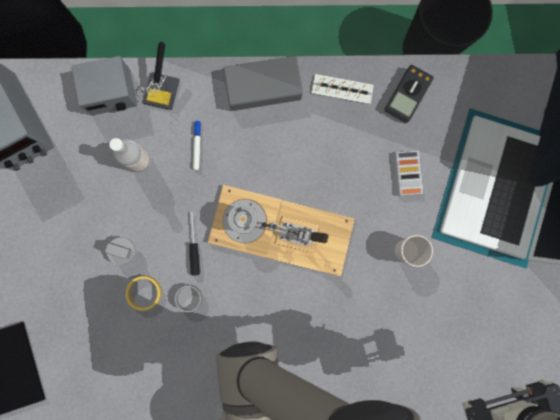

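View pics/scene0.png

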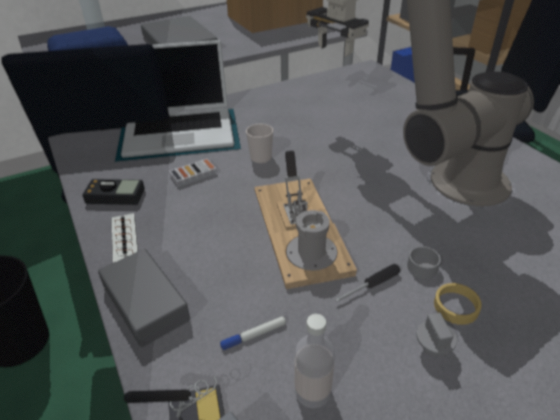

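The top view shows the canister at about (245,219), the clamp grip end at (320,238), the bayonet cap at (119,250), with tape at (143,293) and the decoy at (188,297). I'll enlarge the parts that matter.

```bash
cat > h.py <<'E'
from plant import *
import cv2, numpy as np
from scipy.spatial.transform import Rotation as Ro
def T_tool(o):
    T=np.eye(4);T[:3,:3]=Ro.from_euler('xyz',o["tcp_rot"]).as_matrix();T[:3,3]=o["tool_pos"];return T
def onz(K,P,uv,z):
    d=P[:3,:3]@np.linalg.solve(K,[uv[0],uv[1],1.]); return P[:3,3]+d*(z-P[2,3])/d[2]
def proj(K,P,X):
    c=np.linalg.inv(P)@np.append(X,1); p=K@c[:3]; return p[:2]/p[2]
def cam(n): c=camera_info(n); return c["camera_matrix"],c["pose"]
E
python3 - <<'E'
from h import *
K,P=cam("top")
for n,uv,z in (("mouth",(243,219),112),("cap",(119,250),50),("gripend",(325,239),160),("piv?",(295,233),64),("jig1",(228,189),20),("jig2",(353,219),20)):
    print(n,onz(K,P,uv,z).round(1))
im=cv2.imread("pics/top0.png")
a=cv2.resize(im[180:280,205:360],None,fx=5,fy=5,interpolation=3)
cv2.imwrite("pics/a.png",a)
b=cv2.resize(im[215:315,85:215],None,fx=6,fy=6,interpolation=3)
cv2.imwrite("pics/b.png",b)
E
```

```text
mouth [533.8  33.1 112. ]
cap [463.5 357.   50. ]
gripend [ 479.6 -162.8  160. ]
piv? [498.7 -97.5  64. ]
jig1 [621.5  77.2  20. ]
jig2 [ 535.1 -256.2   20. ]
```

View pics/a.png

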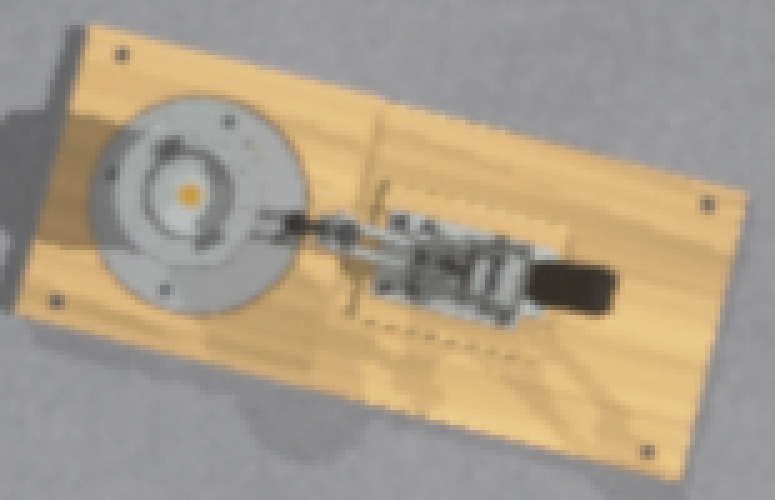

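```bash
python3 - <<'E'
from h import *
K,P=cam("top"); Ks,Ps=cam("scene")
g=lambda uv:(205+uv[0]/5,180+uv[1]/5)
for z in (18,24):
    s=[onz(K,P,g(u),z) for u in ((121,53),(707,204),(56,300),(647,452))]
    print(z,np.round(s,1))
    d1=s[1]-s[0]; d2=s[3]-s[2]; print(np.degrees([np.arctan2(d[1],d[0]) for d in (d1,d2)]), np.linalg.norm(d1))
foot=onz(K,P,g((199,204.5)),20); mouth=onz(K,P,g((189,195)),112); print("foot",foot,"mouth",mouth)
sl=[onz(K,P,g(u),112) for u in ((170,148),(208,241))]; print("slots",sl)
d=(d1+d2)/2; d[2]=0; d/=np.linalg.norm(d); c=(foot+mouth)/2
print("d",d,"c",c)
pv=c+159*d; pv[2]=64
e=pv+d*110*np.cos(1.13); e[2]+=110*np.sin(1.13)
print("pivot",pv,"end",e,proj(K,P,e),proj(Ks,Ps,e),"mouth scene",proj(Ks,Ps,[*c[:2],112]), "mouthtop",proj(K,P,[*c[:2],112]))
o=get_obs(); T=T_tool(o); print(T.round(3))
im=cv2.imread("pics/scene0.png")
cv2.imwrite("pics/c.png",cv2.resize(im[140:290,240:370],None,fx=4,fy=4,interpolation=3))
E
```

```text
18 [[ 617.4   74.2   18. ]
 [ 530.7 -238.7   18. ]
 [ 485.5  110.1   18. ]
 [ 399.2 -202.7   18. ]]
[-105.48718076 -105.42750204] 324.72809732369893
24 [[ 616.6   73.7   24. ]
 [ 530.3 -237.7   24. ]
 [ 485.4  109.4   24. ]
 [ 399.5 -201.8   24. ]]
[-105.48718076 -105.42750204] 323.1658576705769
foot [534.99820591  33.34697648  20.        ] mouth [533.78885388  33.56133001 112.        ]
slots [array([557.27024772,  42.66450277, 112.        ]), array([510.87296326,  24.47943288, 112.        ])]
d [-0.26652104 -0.9638291   0.        ] c [534.39352989  33.45415324  66.        ]
pivot [ 492.01668491 -119.79467386   64.        ] end [ 479.50816529 -165.02965918  163.48534083] [326.11719957 239.00448721] [290.27163412 148.90689657] mouth scene [312.99203038 218.65245742] mouthtop [242.8403355  218.75518574]
[[-0.00000e+00  9.70000e-01  2.44000e-01  1.28235e+02]
 [ 1.00000e-03  2.44000e-01 -9.70000e-01 -5.08723e+02]
 [-1.00000e+00  0.00000e+00 -1.00000e-03  2.26120e+02]
 [ 0.00000e+00  0.00000e+00  0.00000e+00  1.00000e+00]]
```

View pics/c.png

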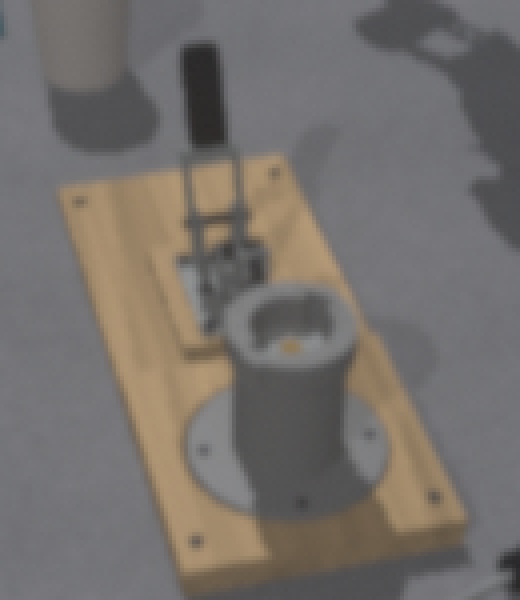

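View pics/b.png

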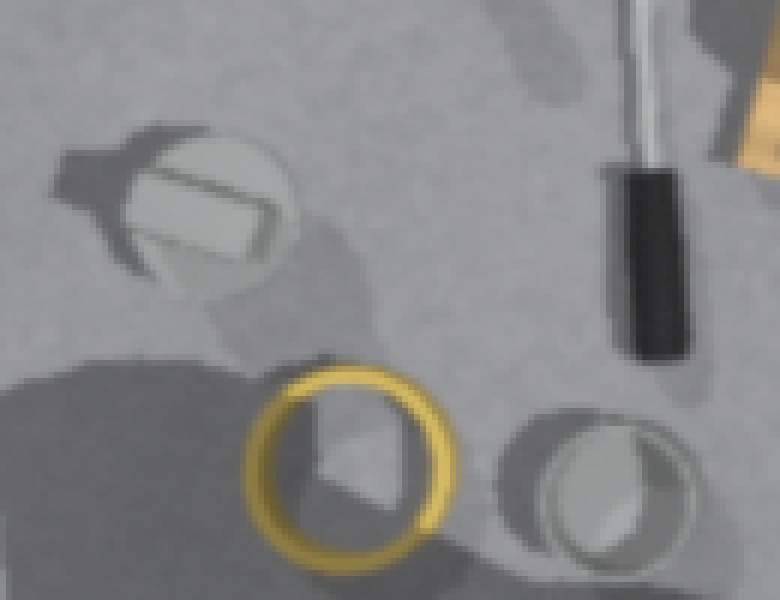

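The grip end predicted from the jig fit is (290,149); in the scene picture it is at about (290,151), so the clamp geometry holds. The cap's bar is visible, its flange centre at about (120.5,251) in the top view. Next I move over the clamp with the jaws closed.

Call:
{"api": "carry_out", "payload": {
  "rows": [
    [363,386,0,60.5],
    [363,386,0,60.5],
    [363,386,0,60.5],
    [363,386,0,60.5],
    [363,386,0,60.5],
    [363,386,0,60.5],
    [363,386,0,60.5],
    [363,386,0,60.5],
    [363,386,0,60.5],
    [363,386,0,60.5],
    [363,386,0,60.5],
    [363,386,0,60.5],
    [363,386,0,60.5],
    [363,386,0,60.5],
    [363,386,0,60.5],
    [363,386,0,60.5],
    [363,386,0,60.5],
    [363,386,0,60.5]
  ],
  "hand": 0
}}

```text
time: 1.6
tool_pos: [490.5, -123.7, 226.1]
tcp_rot: [3.111, 1.569, 2.841]
contact_force: [-0.5, 0.5, -0.2]
grip_width: 0.0
```

```bash
python3 - <<'E'
from h import *
o=get_obs(); im=capture("wrist"); cv2.imwrite("pics/w1.png",im[:,:,::-1])
T=T_tool(o); print(T.round(3), o["joint_positions"])
c=camera_info("wrist"); K=c["camera_matrix"]; P=T@c["mount"]
d=np.array([-.2665,-.9638,0]); pv=np.array([492,-119.8,64])
for s,z in ((110,0),(85,8)):
    X=pv+d*(s*np.cos(1.13)-z*np.sin(1.13)); X[2]+=s*np.sin(1.13)+z*np.cos(1.13); print(s,X,proj(K,P,X))
print(proj(K,P,[534,33.5,112]))
E
```

```text
[[-2.00000e-03  2.67000e-01  9.64000e-01  4.90546e+02]
 [ 0.00000e+00  9.64000e-01 -2.67000e-01 -1.23706e+02]
 [-1.00000e+00  0.00000e+00 -2.00000e-03  2.26134e+02]
 [ 0.00000e+00  0.00000e+00  0.00000e+00  1.00000e+00]] [-3.98525572e-01  3.08547843e-01  1.57483141e+00 -1.67368575e-04
  1.25983933e+00 -1.28543058e-01]
110 [ 479.49246773 -165.03361952  163.48534083] [278.60570477 271.49843665]
85 [ 484.26329549 -147.7798717   144.28831456] [278.67450668 242.7832977 ]
[278.51623276  11.00180649]
```

View pics/w1.png

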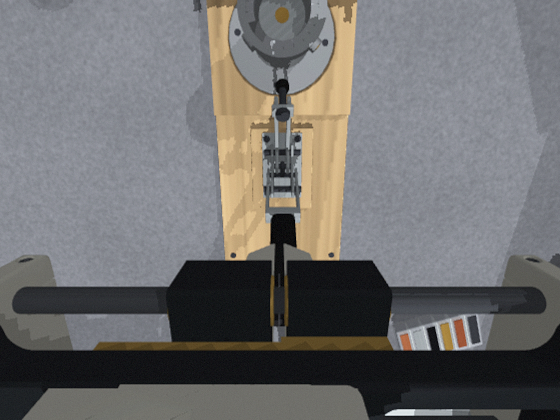

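Call:
{"api": "carry_out", "payload": {
  "rows": [
    [0,0,-35,0],
    [0,0,-70,0],
    [0,0,-72,0],
    [-3,-10,-72,0],
    [-5,-19,-73,0],
    [-8,-28,-78,0],
    [-10,-38,-83,0],
    [-12.5,-45,-88.5,0],
    [-14.3,-52,-95,0],
    [-16,-58,-102,0],
    [-17.6,-63.5,-109.6,0],
    [-18.6,-67,-116,0],
    [-19.4,-70,-122,0],
    [-20.1,-73,-129,0],
    [-20.7,-75,-135.4,0],
    [-21,-76,-140,0],
    [-21.3,-77,-144.6,0],
    [-21.5,-78,-149,0],
    [-21.5,-78,-149,0],
    [-21.5,-78,-149,0]
  ]
}}

```text
time: 3.32
tool_pos: [468.8, -200.7, 79.0]
tcp_rot: [2.668, 1.569, 2.398]
contact_force: [-5.8, 5.9, 22.0]
grip_width: 0.2
```

Call:
{"api": "carry_out", "payload": {
  "rows": [
    [0,0,30,0],
    [0,0,70,0],
    [0,0,110,0],
    [0,0,150,0],
    [0,0,150,0]
  ]
}}

```text
time: 3.73
tool_pos: [471.8, -202.2, 236.6]
tcp_rot: [-0.246, 1.559, -0.516]
contact_force: [0.6, 0.5, 0.1]
grip_width: 0.5
```

```bash
python3 - <<'E'
from h import *
o=get_obs(); print(o["tool_pos"],o["contact_force"]); im=capture("scene")[:,:,::-1]; 
w=capture("wrist")[:,:,::-1]
a=cv2.resize(im[140:290,240:370],None,fx=3.2,fy=3.2,interpolation=3)
b=cv2.resize(w[0:260,200:360],(295,480))
cv2.imwrite("pics/d.png",np.hstack([a,b]))
K,P=cam("top"); print(onz(K,P,(120.5,251.3),40), onz(K,P,(118,251),74))
E
```

```text
[ 471.84626914 -202.20544695  236.61018941] [0.57482622 0.46205115 0.07056567]
[460.12120927 356.22714219  40.        ] [460.81760042 351.80942772  74.        ]
```

View pics/d.png

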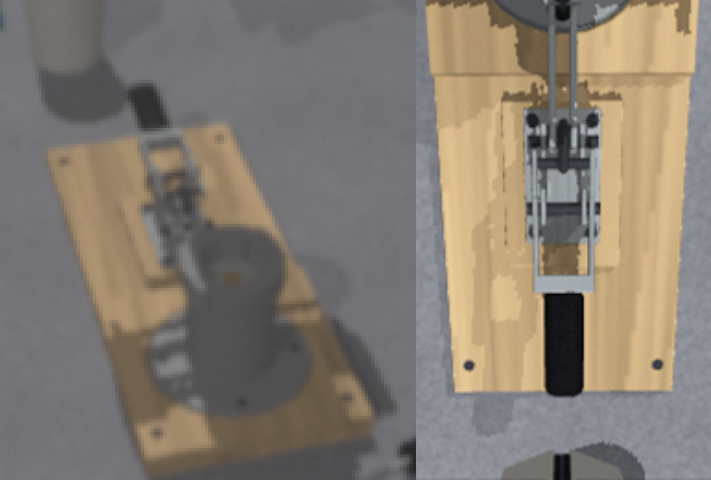

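The clamp handle is down level and stays after release. Next is a straight-on look at the canister mouth from the wrist on the way to the cap.

Call:
{"api": "carry_out", "payload": {
  "rows": [
    [51,197,25,0],
    [51,197,25,0],
    [51,197,25,0],
    [51,197,25,0],
    [51,197,25,0],
    [51,197,25,0],
    [51,197,25,0],
    [51,197,25,0],
    [51,197,25,0],
    [51,197,25,0]
  ],
  "hand": 91.8
}}

```text
time: 4.67
tool_pos: [519.9, -5.1, 254.4]
tcp_rot: [-2.09, 1.57, -2.362]
contact_force: [1.1, -0.5, 0.9]
grip_width: 62.4
```

```bash
python3 - <<'E'
from h import *
o=get_obs(); w=capture("wrist")[:,:,::-1]; cv2.imwrite("pics/w2.png",w)
T=T_tool(o); np.save("T2.npy",T); print(T.round(3))
c=camera_info("wrist"); P=T@c["mount"]; u=proj(c["camera_matrix"],P,[534,33.5,112]); print(u)
x,y=(u-[70,60]).astype(int); y=max(y,0); print(x,y)
cv2.imwrite("pics/w2c.png",cv2.resize(w[y:y+120,x:x+140],None,fx=5,fy=5,interpolation=3))
E
```

```text
[[-0.00000e+00  2.68000e-01  9.63000e-01  5.19904e+02]
 [-0.00000e+00  9.63000e-01 -2.68000e-01 -5.11100e+00]
 [-1.00000e+00 -0.00000e+00 -0.00000e+00  2.54407e+02]
 [ 0.00000e+00  0.00000e+00  0.00000e+00  1.00000e+00]]
[281.48943797 159.19025319]
211 99
```

View pics/w2c.png

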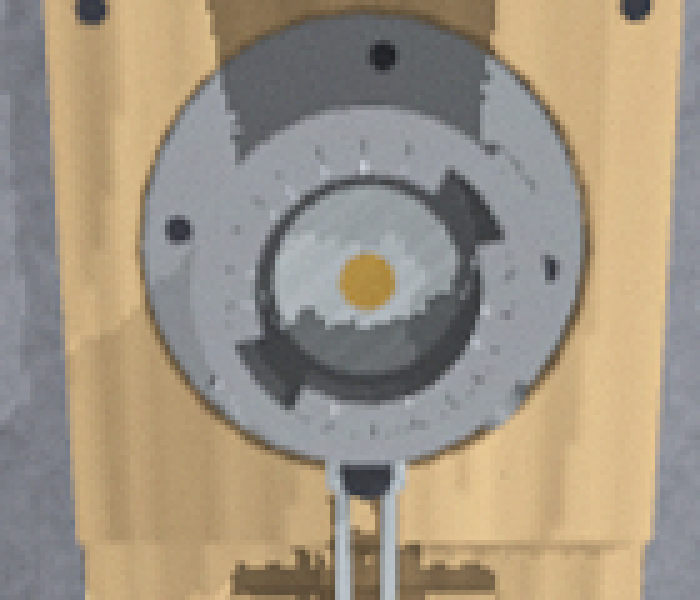

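Call:
{"api": "carry_out", "payload": {
  "rows": [
    [-74,322,0,0],
    [-74,322,0,0],
    [-74,322,0,0],
    [-74,322,0,0],
    [-74,322,0,0],
    [-74,322,0,0],
    [-74,322,0,0],
    [-74,322,0,0],
    [-74,322,0,0],
    [-74,322,0,0],
    [-74,322,0,0],
    [-74,322,0,0],
    [-74,322,0,0]
  ]
}}

```text
time: 5.8
tool_pos: [446.7, 315.4, 254.7]
tcp_rot: [-0.912, 1.57, -1.186]
contact_force: [-0.3, -0.2, 0.0]
grip_width: 92.2
```

```bash
python3 - <<'E'
from h import *
o=get_obs(); w=capture("wrist")[:,:,::-1]; cv2.imwrite("pics/w3.png",w)
T=T_tool(o); np.save("T3.npy",T); print(T.round(3))
c=camera_info("wrist"); P=T@c["mount"]; u=proj(c["camera_matrix"],P,[460,355,60]); print(u)
x,y=(u-[70,60]).astype(int); y=max(y,0); print(x,y)
cv2.imwrite("pics/w3c.png",cv2.resize(w[y:y+120,x:x+140],None,fx=5,fy=5,interpolation=3))
E
```

```text
[[ 0.00000e+00  2.70000e-01  9.63000e-01  4.46681e+02]
 [-1.00000e-03  9.63000e-01 -2.70000e-01  3.15415e+02]
 [-1.00000e+00 -0.00000e+00  0.00000e+00  2.54713e+02]
 [ 0.00000e+00  0.00000e+00  0.00000e+00  1.00000e+00]]
[280.09066091 152.76172716]
210 92
```

View pics/w3c.png

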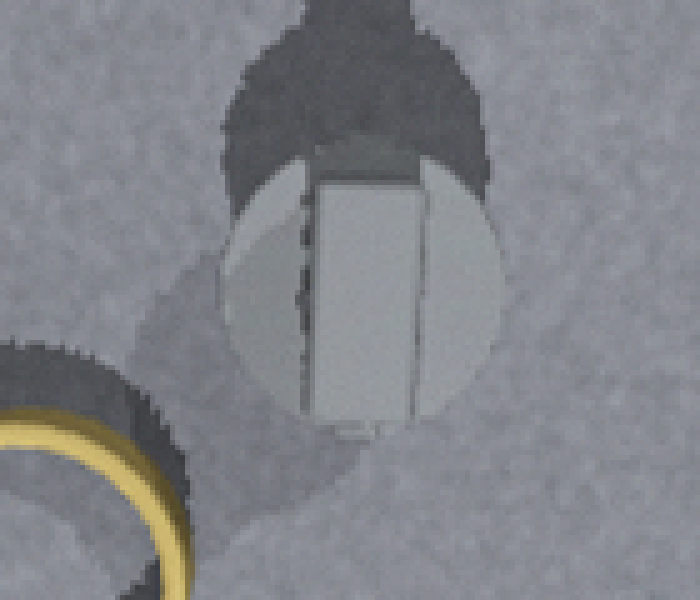

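```bash
python3 - <<'E'
from h import *
c=camera_info("wrist"); K=c["camera_matrix"]
P2=np.load("T2.npy")@c["mount"]; P3=np.load("T3.npy")@c["mount"]
f=lambda P,o,u,z:onz(K,P,(o[0]+(u[0]-2)/5,o[1]+(u[1]-2)/5),z)
s=[f(P2,(211,99),u,112) for u in ((453,170),(502,238),(238,343),(292,407))]
a=(s[0]+s[1])/2;b=(s[2]+s[3])/2; print("mouth",(a+b)/2,f(P2,(211,99),(370,288),112),"span",np.linalg.norm(a-b),"w",np.linalg.norm(s[0]-s[1]),np.linalg.norm(s[2]-s[3]),"ang",np.degrees(np.arctan2(*(a-b)[1::-1])))
print("diam angs",[np.degrees(np.arctan2(*(s[i]-s[j])[1::-1])) for i,j in((0,3),(1,2))])
q=[f(P3,(210,92),u,74) for u in ((318,184),(424,185),(411,421),(312,421))]
m=sum(q)/4; t=(q[0]+q[1])/2-(q[2]+q[3])/2; print("cap",m,"len",np.linalg.norm(t),"w",np.linalg.norm(q[0]-q[1]),np.linalg.norm(q[2]-q[3]),"ang",np.degrees(np.arctan2(t[1],t[0])))
print("flange",f(P3,(210,92),(363,294),42))
print("jaw",np.degrees(np.arctan2(*np.load("T3.npy")[[1,0],2])))
E
```

```text
mouth [537.59719583  34.9726194  112.        ] [537.84245119  35.56926891 112.        ] span 55.07735879065361 w 16.682667351054352 17.26457889890453 ang 23.24090563219673
diam angs [np.float64(40.34491484985091), np.float64(6.0933924066819944)]
cap [463.37444362 355.71031329  74.        ] len 53.28006728414691 w 23.61561829256907 23.11737819459598 ang 72.28177072651968
flange [462.85739206 355.17292243  42.        ]
jaw -15.69067685934667
```

The mouth is at about (537.6,35.1), with the slots at 23° in the world. The cap is at about (463,355.5) with its bar at 72°. The measured sizes are within about 5%, so I go on to the grasp.

Call:
{"api": "carry_out", "payload": {
  "rows": [
    [16,40,0,-2],
    [16,40,-40,-2],
    [16,40,-80,-2],
    [16,40,-115,-2],
    [16,40,-145,-2],
    [16,40,-170,-2],
    [16,40,-190,-2],
    [16,40,-202,-2],
    [16,40,-208,-2],
    [16,40,-208,-2],
    [16,40,-208,-2]
  ]
}}

```text
time: 6.77
tool_pos: [463.3, 355.3, 47.3]
tcp_rot: [0.291, 1.57, -0.019]
contact_force: [-0.3, -0.7, 1.1]
grip_width: 91.6
```

Call:
{"api": "carry_out", "payload": {
  "rows": [
    [0,0,0,0],
    [0,0,0,0],
    [0,0,0,0],
    [0,0,0,0],
    [0,0,0,0],
    [0,0,0,0],
    [0,0,0,0],
    [0,0,0,0],
    [0,0,0,0],
    [0,0,0,0],
    [0,0,0,0],
    [0,0,0,0]
  ],
  "hand": 15
}}

```text
time: 7.77
tool_pos: [463.3, 355.3, 47.2]
tcp_rot: [0.185, 1.57, -0.125]
contact_force: [-0.2, -0.2, -1.1]
grip_width: 25.7
```

Call:
{"api": "carry_out", "payload": {
  "rows": [
    [0,0,20,0],
    [0,0,60,0],
    [0,0,100,0],
    [0,0,140,0],
    [10,-40,150,-7],
    [20,-80,150,-14],
    [29,-120,150,-21],
    [38,-160,150,-28],
    [47,-200,150,-35],
    [56,-240,150,-42],
    [65,-280,150,-49.3],
    [74,-320,150,-49.3],
    [74,-320,150,-49.3],
    [74,-320,150,-49.3],
    [74,-320,150,-49.3],
    [74,-320,150,-49.3]
  ]
}}

```text
time: 9.1
tool_pos: [536.8, 36.5, 197.1]
tcp_rot: [-1.106, 1.57, -2.274]
contact_force: [-0.0, -0.2, -1.1]
grip_width: 25.6
```

```bash
python3 - <<'E'
from h import *
o=get_obs(); w=capture("wrist")[:,:,::-1]; s=capture("scene")[:,:,::-1]; t=capture("top")[:,:,::-1]
T=T_tool(o); print(T.round(3),o["joint_positions"].round(2),o["contact_force"],o["grip_width"])
c=camera_info("wrist"); K=c["camera_matrix"]; m=c["mount"]
for X in ((-26.8,28,13),(-26.8,28,-13),(-26.8,-28,13),(0,0,0)): print(X,proj(K,m,X))
P=T@m; print("slots",[proj(K,P,[537.5+k*28*np.cos(.405),35+k*28*np.sin(.405),112]) for k in(1,-1)])
A=cv2.resize(w[100:360,160:400],(443,480)); B=cv2.resize(s[150:290,255:355],(343,480),interpolation=3)
cv2.imwrite("pics/e.png",np.hstack([A,B]))
E
```

```text
[[-0.00000e+00  9.20000e-01  3.92000e-01  5.36833e+02]
 [-0.00000e+00  3.92000e-01 -9.20000e-01  3.64580e+01]
 [-1.00000e+00 -0.00000e+00  0.00000e+00  1.97070e+02]
 [ 0.00000e+00  0.00000e+00  0.00000e+00  1.00000e+00]] [-0.07  0.39  1.54 -0.    1.22  1.09] [-0.02037329 -0.15885266 -1.14018921] 25.63635073271506
(-26.8, 28, 13) [304.90748091 233.18155467]
(-26.8, 28, -13) [251.03514474 233.11993348]
(-26.8, -28, 13) [302.04686777 329.97957848]
(0, 0, 0) [278.07247804 260.13921996]
slots [array([280.11659842, 183.96077852]), array([280.12211172, 244.85937952])]
```

View pics/e.png

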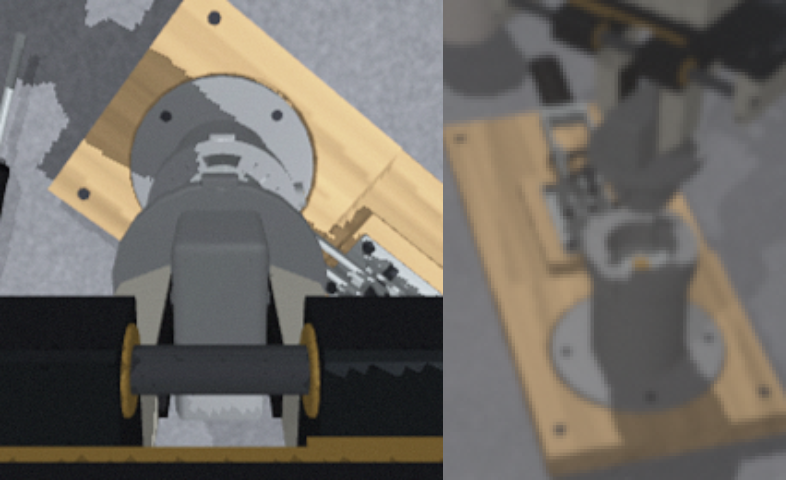

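The cap is held square and the near slot lines up with the bar (column 279 against 280 predicted). I lower it with a force check.

Call:
{"api": "carry_out", "payload": {
  "rows": [
    [0,-1,-20,0],
    [0,-1,-35,0],
    [0,-1,-42,0],
    [0,-1,-46,0],
    [0,-1,-50,0],
    [0,-1,-53,0],
    [0,-1,-56,0],
    [0,-1,-58,0],
    [0,-1,-60,0],
    [0,-1,-60,0]
  ]
}}

```text
time: 10.08
tool_pos: [537.4, 35.7, 137.6]
tcp_rot: [0.923, 1.569, -0.245]
contact_force: [-0.2, 1.2, 2.7]
grip_width: 25.8
```

Call:
{"api": "carry_out", "payload": {
  "rows": [
    [0,0,-3,0],
    [0,0,-6,0],
    [0,0,-9,0],
    [0,0,-11,0],
    [0,0,-12,0],
    [0,0,-12,0],
    [0,0,-12,0],
    [0,0,-12,0]
  ]
}}

```text
time: 10.75
tool_pos: [537.7, 35.7, 126.2]
tcp_rot: [1.003, 1.568, -0.165]
contact_force: [-2.0, 1.2, 8.2]
grip_width: 25.8
```

Call:
{"api": "carry_out", "payload": {
  "rows": [
    [0,0,-1.5,0],
    [0,0,-2,0],
    [0,0,-2,0],
    [0,0,-2,0]
  ]
}}

```text
time: 11.08
tool_pos: [537.7, 35.7, 125.1]
tcp_rot: [1.041, 1.567, -0.127]
contact_force: [-3.3, 1.1, 10.7]
grip_width: 25.8
```

Call:
{"api": "carry_out", "payload": {
  "rows": [
    [0,0,0,-4],
    [0,0,0,-9],
    [0,0,0,-14],
    [0,0,0,-19],
    [0,0,0,-24],
    [0,0,0,-29],
    [0,0,0,-34],
    [0,0,0,-39],
    [0,0,0,-39],
    [0,0,0,-39]
  ]
}}

```text
time: 11.92
tool_pos: [538.3, 35.6, 125.9]
tcp_rot: [1.279, 1.566, -0.57]
contact_force: [-0.5, 0.6, 8.1]
grip_width: 25.7
```

```bash
python3 - <<'E'
from h import *
o=get_obs(); T=T_tool(o); print("bar",np.degrees(np.arctan2(T[1,2],T[0,2]))+90, o["contact_force"].round(1),o["moment"].round(2),o["tool_pos"].round(1),o["joint_positions"].round(2))
E
```

```text
bar -15.9394301081646 [-0.5  0.6  8.1] [ 0.05  0.34 -0.08] [538.3  35.6 125.9] [-0.07  0.47  1.63 -0.    1.04  1.78]
```

Call:
{"api": "carry_out", "payload": {
  "rows": [
    [0,0,-0.5,-5],
    [0,0,-0.5,-10],
    [0,0,-0.5,-15],
    [0,0,-0.5,-20],
    [0,0,-0.5,-25],
    [0,0,-0.5,-30],
    [0,0,-0.5,-35],
    [0,0,-0.5,-38],
    [0,0,-0.5,-41],
    [0,0,-0.5,-41],
    [0,0,-0.5,-41]
  ]
}}

```text
time: 12.83
tool_pos: [537.5, 35.2, 125.8]
tcp_rot: [0.963, 1.565, -1.602]
contact_force: [-5.0, -1.1, 9.8]
grip_width: 25.8
```

```bash
python3 - <<'E'
from h import *
o=get_obs(); T=T_tool(o); print("bar",np.degrees(np.arctan2(T[1,2],T[0,2]))+90, o["contact_force"].round(1),o["moment"].round(2),o["tool_pos"].round(1),o["joint_positions"].round(2))
E
```

```text
bar -56.93061822458998 [-5.  -1.1  9.8] [-0.08  1.07  0.09] [537.5  35.2 125.8] [-0.07  0.47  1.63 -0.01  1.04  2.49]
```

Call:
{"api": "carry_out", "payload": {
  "rows": [
    [0,0,0,-1.5],
    [0,0,0,-3],
    [0,0,0,-3],
    [0,0,0,-3]
  ]
}}

```text
time: 13.17
tool_pos: [537.5, 34.9, 125.9]
tcp_rot: [1.025, 1.564, -1.591]
contact_force: [-1.4, -0.8, 5.3]
grip_width: 25.7
```

```bash
python3 - <<'E'
from h import *
o=get_obs(); T=T_tool(o); print("bar",np.degrees(np.arctan2(T[1,2],T[0,2]))+90, o["contact_force"].round(1),o["moment"].round(2),o["tool_pos"].round(1),o["joint_positions"].round(2))
E
```

```text
bar -59.8568137099239 [-1.4 -0.8  5.3] [0.01 0.3  0.37] [537.5  34.9 125.9] [-0.07  0.47  1.63 -0.01  1.04  2.55]
```

Call:
{"api": "carry_out", "payload": {
  "rows": [
    [0,0,0,-1],
    [0,0,0,-2],
    [0,0,0,-2],
    [0,0,0,-2]
  ]
}}

```text
time: 13.5
tool_pos: [538.3, 34.6, 126.1]
tcp_rot: [1.28, 1.564, -1.37]
contact_force: [2.1, -2.4, 2.3]
grip_width: 26.0
```

```bash
python3 - <<'E'
from h import *
o=get_obs(); T=T_tool(o); print("bar",np.degrees(np.arctan2(T[1,2],T[0,2]))+90, o["contact_force"].round(1),o["moment"].round(2),o["tool_pos"].round(1),o["joint_positions"].round(2))
E
```

```text
bar -61.85024418948473 [ 2.1 -2.4  2.3] [-0.06 -0.48  0.35] [538.3  34.6 126.1] [-0.07  0.47  1.63 -0.01  1.04  2.58]
```

At about -59° the turning moment rose to 0.37 N m, so this is the stop. I ease off upward.

Call:
{"api": "carry_out", "payload": {
  "rows": [
    [0,0,0,1],
    [0,0,1,2],
    [0,0,2,2],
    [0,0,3,2],
    [0,0,4,2],
    [0,0,5,2],
    [0,0,5,2],
    [0,0,5,2]
  ]
}}

```text
time: 14.17
tool_pos: [538.3, 34.6, 131.0]
tcp_rot: [1.287, 1.564, -1.328]
contact_force: [0.9, -0.1, 3.0]
grip_width: 25.9
```

```bash
python3 - <<'E'
from h import *
o=get_obs(); T=T_tool(o); print("bar",np.degrees(np.arctan2(T[1,2],T[0,2]))+90, o["contact_force"].round(1),o["moment"].round(2),o["tool_pos"].round(1),o["joint_positions"].round(2))
E
```

```text
bar -59.84108140069819 [ 0.9 -0.1  3. ] [ 0.11 -0.22  0.01] [538.3  34.6 131. ] [-0.07  0.46  1.62 -0.01  1.06  2.54]
```

Call:
{"api": "carry_out", "payload": {
  "rows": [
    [0,0,0.6,0],
    [0,0,0.6,0],
    [0,0,0.6,0],
    [0,0,0.6,0]
  ]
}}

```text
time: 14.5
tool_pos: [538.3, 34.6, 131.2]
tcp_rot: [1.238, 1.564, -1.378]
contact_force: [3.4, -1.1, -3.6]
grip_width: 25.8
```

```bash
python3 - <<'E'
from h import *
o=get_obs(); T=T_tool(o); print("bar",np.degrees(np.arctan2(T[1,2],T[0,2]))+90, o["contact_force"].round(1),o["moment"].round(2),o["tool_pos"].round(1))
w=capture("wrist")[:,:,::-1]; s=capture("scene")[:,:,::-1]
A=cv2.resize(w[100:360,160:400],(443,480)); B=cv2.resize(s[150:290,255:355],(343,480),interpolation=3)
cv2.imwrite("pics/f.png",np.hstack([A,B]))
c=camera_info("wrist"); K=c["camera_matrix"]; m=c["mount"]
for X in ((-26.8,28,13),(-26.8,28,-13)): print(X,proj(K,m,X))
E
```

```text
bar -59.837450292537994 [ 3.4 -1.1 -3.6] [ 0.07 -0.61  0.04] [538.3  34.6 131.2]
(-26.8, 28, 13) [306.2535404 233.22514  ]
(-26.8, 28, -13) [252.38003805 233.16613072]
```

View pics/f.png

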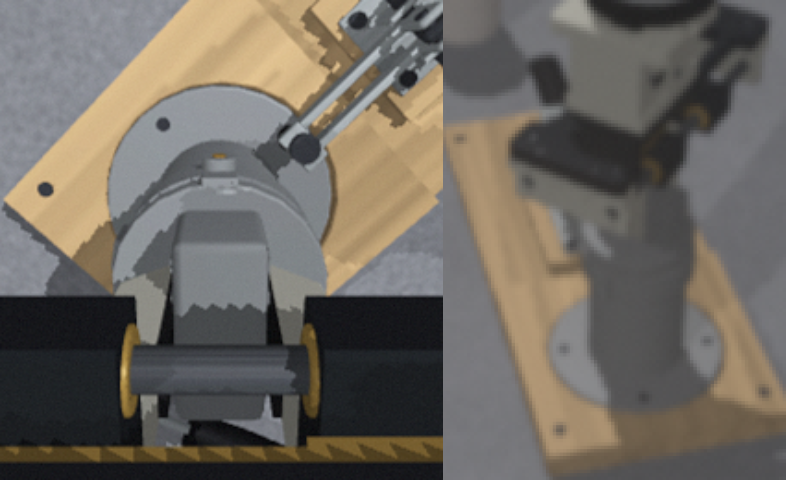

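Call:
{"api": "carry_out", "payload": {
  "rows": [
    [0,0,-0.3,0],
    [0,0,-0.3,0],
    [0,0,-0.3,0],
    [0,0,-0.3,0],
    [0,0,-0.3,0],
    [0,0,-0.3,0]
  ]
}}

```text
time: 15.1
tool_pos: [538.3, 34.6, 131.1]
tcp_rot: [1.261, 1.564, -1.355]
contact_force: [2.7, -1.1, -0.4]
grip_width: 26.3
```

```bash
python3 - <<'E'
from h import *
o=get_obs(); print(o["contact_force"].round(1),o["moment"].round(2),o["tool_pos"].round(1),o["grip_width"],o["time"])
close_job()
E
```

```text
[ 2.7 -1.1 -0.4] [ 0.09 -0.42  0.02] [538.3  34.6 131.1] 26.251912563110825 15.1
the job is handed in; nothing more can be done
```

The clamp is closed on the canister's foot, the bayonet cap is in and locked, and I handed the job in at 15.1 s with the gripper still holding the bar. The close gave no verdict, so success rests on my own checks.

- **Clamp:** I pressed the handle to its stop at about 22 N. Pictures after letting go show it staying level with the spindle on the foot. I could not measure the spindle force.
- **Fit:** The lugs entered the slots with under 3 N. I pushed the cap down to about 24 mm over the rim at 9–11 N, then turned it clockwise until the turning moment rose to 0.37 N m.
- **Lock:** As I eased off, the cap rose about 5 mm. The wrist force then changed from +3 N to −3.6 N when I raised it a little more, so the lugs sit against the notch roof. The calculated height is about 30 mm, assuming no slip in the grip.
- **At hand-in:** Wrist force was about 3 N, mostly sideways. The fingers were at 26.3 mm on the 26 mm bar.

**What did not quite agree:**
- The final bar angle of −59.8° is about 3° past my estimate from the slot picture, still well inside the 9° allowed. The bar may have turned slightly in the fingers at the stop.
- The top and wrist cameras differed by 3–4 mm on the canister and cap positions. I went with the wrist camera, and the cap fitted.

I did not take a last picture of the whole table; no move went near the other things.

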